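# Show a set knife holder to the inspection camera

## Task

Throw the toggle clamp of the blue setting fixture fully open and leave it open, then lift the knife holder out of its nest. Hold it up to the inspection camera, right way up and pointing straight up the lens axis, with its cutting edge centred on that axis 100 mm in front of the lens, and finish holding it there in the air, still. Do not bump the camera or disturb the spare holder, the pump bottle or the screwdriver.

Things in the scene. Friction and masses are not known exactly. Their poses are not given: they have to be found in the camera images.
- holder_mid (a point): Centre of the knife holder under the clamp: black block 24 wide, 36 mm high, from 40 mm behind this point to 28 ahead, then a narrower nose (to 40) with an upright steel blade; round thumbscrew at the tail (to 54 behind). x out of the nose, y left, z up. 0.15-0.31 kg. Lies level, underside 30 mm above the bench; grip its bare sides here, above the white nest lips (36 mm above the bench).
- holder_edge (a point): Middle of that holder's cutting edge (upright, 24 mm tall, front of the blade), 56 mm ahead of holder_mid on the same axis; same axes. In the fixture a steel stop, top 54 mm above the bench, stands 1.5 mm before it.
- fixture: Setting fixture fixed on the bench: blue base 190 x 110 x 22 mm, white nest. Origin on the bench under the holder's middle; x towards the clamp, z up; base from x -62 to 128 mm. Nothing within 60 mm beside the holder is higher than 36 mm. Clamp shut: twin arm straps 72 to 84 mm above the bench reach over the holder, a rubber-tipped spindle on its top 18 mm ahead of its middle. Open: they stand up at x 73 to 107.
- clamp_grip (a point): Middle of the black round grip (18 mm dia., 62 mm long) of the toggle clamp's handle, 78 mm from its pivot (free end 108 mm). Shut, the handle is upright and this point is 153 mm above the bench, 96 mm ahead (fixture x) of the holder's middle. z along the handle to its free end, y along the pivot.
- clamp_pivot (a point): Pivot of the clamp handle, 75 mm above the bench; axes as the fixture's. The handle swings about y: its free end goes back, away from the holder (fixture +x), and down.
- clamp_handle (a joint): Clamp handle angle in rad: 0 shut (handle upright), 1.0 fully open, at its stop (handle leaning back 57 degrees, arm swung up past upright, clear of the holder). It stays where it is left; about 2 N at the grip moves it.
- inspection_camera: Camera fixed on a stand: black base plate 160 x 120 mm, steel column 350 mm high carrying a grey camera, 110 mm long, with black lens and ring light (66 mm dia.), looking roughly towards the robot and 25 degrees down. Origin on the bench before the lens, in its upright plane; x towards the column (at 305 mm), z up. Base plate from x 170 to 330 mm. Do not touch.
- lens (a point): Centre of the front of lens and ring light, 252 mm above the bench. x points out along the lens axis, the way it looks (25 degrees below level); y level; z up, square to the axis. The holder's edge belongs 100 mm along x from here, the holder's x axis opposite to this x, its y level, its top up.
- spare_holder_mid (a point): Centre of a second, equal knife holder standing on the bare bench beside the work: leave it alone.
- pump_bottle: Clear pump bottle with paper label and black pump head, 64 mm dia., 176 mm high; origin at the centre of its underside: leave it alone.
- screwdriver: Screwdriver, 170 mm long, black handle, lying on the bench in front of the camera stand, under the place where the holder is shown: leave it alone.

How it is judged:
On the way, in this order (a step that is already met when the one before it is completed fails the run):
1. the toggle clamp is thrown open while the holder still lies in its nest (value of joint clamp_handle above 0.85 rad and distance of holder_mid from where it was at the start of the episode below 0.012 m), for 0.2 s.
2. the holder is lifted clear of the fixture in the fingers (height (world z) of holder_mid above 0.1 m and contact force between holder and the fingers above 1 N and contact force between holder and fixture below 0.1 N), for 0.1 s.
At the end, for the whole second after the job is handed in: Held still in the air by the fingers alone: edge 100 mm (+-12) before the lens, within 10 mm of its axis sideways and in height, nose to the lens, right way up, within 8 degrees of the axis and of level across; clamp left open (beyond 0.85 rad) (x of holder_edge in the frame of lens between 0.088 and 0.112 m and y of holder_edge in the frame of lens between -0.01 and 0.01 m and z of holder_edge in the frame of lens between -0.01 and 0.01 m and x of holder_mid in the frame of lens above 0.13 m and angle between the x axis of holder_mid and the x axis of lens, either way round below 0.14 rad and angle between the y axis of holder_mid and the y axis of lens, either way round below 0.14 rad and angle between holder_mid's own z axis and vertical below 0.7 rad and height (world z) of holder_mid above 0.15 m and contact force between holder and the fingers above 1 N and contact force between holder and inspection_camera below 0.1 N and contact force between holder and fixture below 0.1 N and linear speed of holder below 0.02 m/s and value of joint clamp_handle above 0.85 rad); the arm keeps its last pose, push and grip.
It fails at once if the camera is bumped (contact force between any of the arm, the fingers, holder and inspection_camera above 1 N).
It fails at once if the spare holder, pump bottle or screwdriver is disturbed (distance of any of spare_holder_mid, pump_bottle, screwdriver from where it was at the start of the episode above 0.015 m).
It also fails if it takes over 53 s, if anything falls off the work surface, if the arm or the gripper's body presses on something with over 40 N, if the wrist force passes 120 N, or if a joint passes its speed limit or range.

## Robot

A 7-joint arm with a two-finger parallel gripper is mounted at the origin on the work surface. World frame = base frame: x ahead of the robot, y to its left, z up, the work surface at z = 0. Lengths are in m, angles in rad, forces in N, time in s.
With the tool pointing down it reaches from about 0.425 to 0.925 m from the base axis. Payload 6.8 kg.
Tool frame: the origin (TCP) lies at the very end of the fingers, on their centre line; the grasp point (between the pads) lies 19 mm behind it; z points along the fingers, y is the line along which they close (so a half turn about z gives the same grasp; the last joint's range is limited). The gripper opens to 85 mm and grips with 20 to 120 N. Pads are 22 mm wide; open, the fingers measure 114 mm over their backs; the gripper's body (76 mm by 85 mm) begins 54 mm behind the grasp point. The pads swing forward as they close: fully open they stand 13 mm farther back than shut.
Start: joints at [1.216, 0.477, 0.022, 1.555, -0.011, 1.109, -0.083], TCP at [0.165, -0.655, 0.231] pointing down, gripper open.
Joint ranges: [-2.96, 2.96], [-0.34, 2.1], [-1.41, 1.46], [0.24, 2.44], [-1.37, 4.51], [0.17, 1.92], [-2.96, 2.96]. Speed limits (rad/s): [2.39, 2.39, 3.14, 3.14, 3.14, 3.14, 3.14].

## Interface

Orientations are given as a unit quaternion [w, x, y, z].
In Python, from station import readout, viewer, bot gives the robot as it stands. The module is installed in compiled form; this text tells all that it offers.
- The arm moves only by the shell command python3 -m handwheel 'ROWS' [FORCE]. ROWS is JSON, a list of rows, each a list of 3 entries, a list of its own where there are three numbers: the shift along the tool's x, y, z in mm, then the turn, a rotation vector about the tool's x, y, z in degrees, then the gripper command: -1 is fully open, 1 is shut, values between are in proportion. In form: [[[x, y, z], [ax, ay, az], grip], ...]. A call has 1 to 20 rows; each row is the pose to reach, as a shift and turn from the pose commanded when the call began, along the tool's axes at that moment; what a row does not reach only later rows make up. A row lasts 1/12 s, in which the tool goes at most 41.7 mm and 7.16 degrees, less where a joint would pass 70% of its speed; a pose out of reach is approached as far as the arm can. A call with a gripper value outside its range is refused whole. The fingers move at their own pace and stop on an object; FORCE is the grip in N (left out, the last holds). Time passes only in rows, so rows that repeat a pose let the fingers close. It gives the time, the measured TCP pose, the force and the opening at its end, in the units of the state.
- readout.get_obs(): the state, without advancing time (a new reading comes with each control period).
- viewer.read_camera(name): name is "scene" or "top" or "wrist"; returns a dict with "frame" (480x640x3 uint8, red, green, blue), "fx", "fy", "cx", "cy" (pixels), "rvec" (rotation vector, rad) and "tvec" (3), from world to camera coordinates, as OpenCV has them; the wrist camera has in their place "tool_from_camera" (4x4, takes a point from camera to tool coordinates, whose origin is the TCP and whose axes are the flange's). Camera axes: x right, y down, z forward; pixel columns grow to the right and rows downward; lengths in m; the calibration is good to about 2 mm. A picture is of the moment at which its call begins: read the wrist's pose just before it. There is no depth.
- bot.hand_in(): hands the job in, once; it reports no verdict.
Trained networks look in a picture, given as the dict that the camera call returned (one of the last four; its "shot" number tells which), for a name from the list of things; names that differ only in an ending like _2 or _b are one class to them, and where a whole thing is asked for, a point or a joint stands for the part that bears it (a point fixed in the world has none). Each returns a list of dicts, best first, with "score" (0 to 1); they miss things now and then, are a little off and sometimes report something else, mostly with a low value. They report only what shows in the picture. A call takes as long as a camera call.
- viewer.search_frame(picture, target): "rect" ([centre column, centre row, width, height] in pixels, round what is visible of it).
- viewer.outline_of(picture, target): "mask" (480x640 bool, what is visible of it) and "rect" ([centre column, centre row, width, height] in pixels, round what is visible of it).
The state is a dict: "t": time; "q": joint angles; "joint_vel": joint speeds; "joint_torque": joint torques, N m; "eef_pos": TCP position; "tool_rot": TCP orientation; "contact_force": force on the tool from outside, world axes, zero at the start; "torque": the same for the moment, N m; "gripper_width": opening from 0.0 (shut) to 1.0 (fully open).
Only numpy, scipy, OpenCV 4.12 (cv2) and the standard library are available. Lean on these libraries where they do the work, as an engineer would, in place of code of your own. Each camera call takes 0.05 s, during which the arm holds its last target. There are 200 camera calls.

## Working session

There is one attempt and no reset: what is moved stays moved. The work goes in short steps, Python scripts to look and compute and a shell command to move; the robot and the scene stay as the last step left them, time stands still between calls to the robot, and variables do not carry over. Pictures are saved under pics/ and viewed, on a budget of 10 in all, crops included, one or two more only if the job needs it, and the job is handed in when it is done.

```bash
mkdir -p pics; cat > h.py <<'E'
import numpy as np, cv2
from scipy.spatial.transform import Rotation as R
from station import readout, viewer, bot
def save(p,name): cv2.imwrite('pics/'+name,p['frame'][:,:,::-1])
def ray(p,uv,obs=None):
    d=np.array([(uv[0]-p['cx'])/p['fx'],(uv[1]-p['cy'])/p['fy'],1.])
    if 'rvec' in p:
        M=cv2.Rodrigues(np.array(p['rvec'],float))[0]; t=np.array(p['tvec'],float).ravel()
        return -M.T@t, M.T@d
    T=np.array(p['tool_from_camera']); q=np.array(obs['tool_rot']); Q=R.from_quat(q[[1,2,3,0]]).as_matrix()
    return Q@T[:3,3]+np.array(obs['eef_pos']), Q@T[:3,:3]@d
def atz(p,uv,z,obs=None):
    o,d=ray(p,uv,obs); return o+d*(z-o[2])/d[2]
def proj(p,X):
    return cv2.projectPoints(np.array(X,float).reshape(-1,1,3),np.array(p['rvec'],float),np.array(p['tvec'],float),np.array([[p['fx'],0,p['cx']],[0,p['fy'],p['cy']],[0,0,1.]]),None)[0].reshape(-1,2)
E
python3 - <<'E'
from h import *
np.set_printoptions(precision=3,suppress=True)
o=readout.get_obs(); print({k:np.round(v,3) for k,v in o.items()})
for n in ['scene','top']:
    p=viewer.read_camera(n); save(p,n+'0.png'); print(n,ray(p,(320,240)))
    for t in ['holder_mid','fixture','clamp_grip','inspection_camera','spare_holder_mid','pump_bottle','screwdriver','lens']:
        try: print(t,[(round(r['score'],2),np.round(r['rect'])) for r in viewer.search_frame(p,t)[:3]])
        except Exception as e: print(t,e)
E
```

```text
{'t': np.float64(0.0), 'q': array([ 1.216,  0.478,  0.022,  1.556, -0.011,  1.109, -0.083]), 'joint_vel': array([-0.001, -0.002, -0.   , -0.001, -0.003,  0.002, -0.   ]), 'joint_torque': array([  0.   , -59.645,   1.608, -28.119,   0.013,   0.009,  -0.   ]), 'eef_pos': array([ 0.165, -0.654,  0.23 ]), 'tool_rot': array([-0.001,  0.992,  0.123, -0.   ]), 'contact_force': array([0.294, 0.248, 0.692]), 'torque': array([0.03 , 0.009, 0.031]), 'gripper_width': np.float64(0.999)}
scene (array([1.39 , 0.584, 0.952]), array([-0.66 , -0.442, -0.608]))
holder_mid [(0.85, array([275., 241.,  29.,  25.])), (0.24, array([504., 316.,  39.,  72.]))]
fixture [(0.88, array([268., 249.,  73.,  74.]))]
clamp_grip [(0.64, array([245., 233.,   9.,  42.]))]
inspection_camera [(0.65, array([357., 330.,  80., 175.]))]
spare_holder_mid [(0.97, array([210., 205.,  38.,  12.]))]
pump_bottle [(0.55, array([505., 318.,  38.,  74.]))]
screwdriver [(0.55, array([393., 319.,  19.,  48.])), (0.24, array([278., 241.,  27.,  21.]))]
lens [(0.82, array([380., 264.,  40.,  39.]))]
top (array([0.273, 0.   , 1.357]), array([ 0.202, -0.026, -0.979]))
holder_mid [(0.5, array([369., 264.,  16.,  25.]))]
fixture [(0.76, array([370., 246.,  43.,  77.]))]
clamp_grip [(0.59, array([377., 218.,  16.,  27.]))]
inspection_camera [(0.82, array([207., 164.,  77., 110.]))]
spare_holder_mid [(0.8, array([482., 276.,  28.,  26.]))]
pump_bottle [(0.6, array([134., 289.,  38.,  30.]))]
screwdriver [(0.61, array([223., 256.,  21.,  58.]))]
lens [(0.7, array([207., 177.,  32.,  51.]))]
```

```bash
python3 - <<'E'
import cv2
a=cv2.imread('pics/scene0.png')[150:420,180:540]; b=cv2.imread('pics/top0.png')[90:330,90:510]
cv2.imwrite('pics/s1.png',cv2.resize(a,None,fx=2.2,fy=2.2,interpolation=2)); cv2.imwrite('pics/t1.png',cv2.resize(b,None,fx=1.9,fy=1.9,interpolation=2))
E
```

```text
(no output)
```

View pics/s1.png

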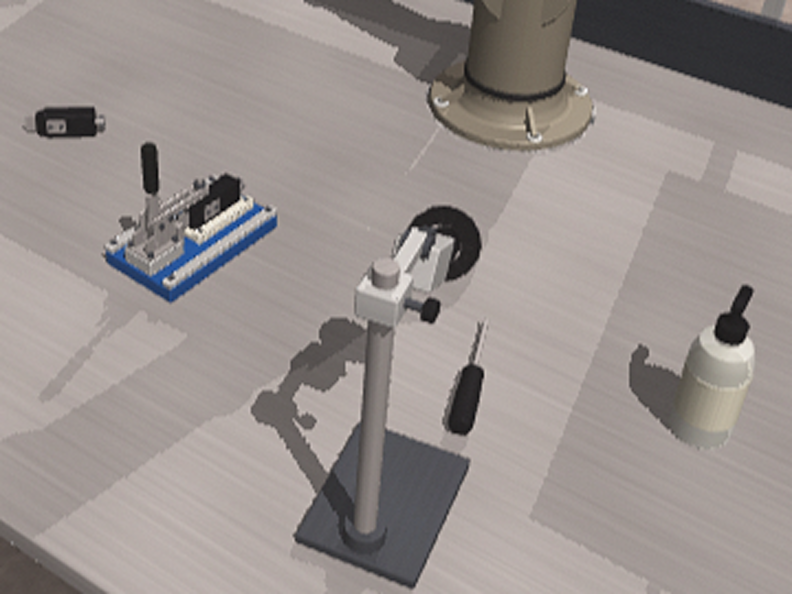

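View pics/t1.png

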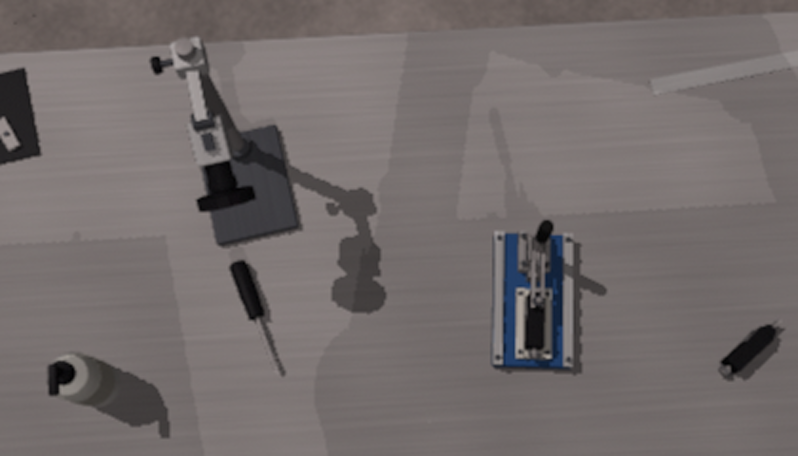

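The scene crop shows the clamp shut (grip at about crop 150,168), with the camera on its stand mid-front (ring at 440,243). The screwdriver lies in front of the stand at (465,390), the bottle at right and the spare holder at far left. In the top crop the fixture is at (535,300) with its x axis up the image, the ring at (225,200) and the base plate's front corners at about (219,244) and (299,228).

```bash
cat > m1.py <<'E'
from h import *
from scipy.optimize import least_squares, minimize
np.set_printoptions(precision=4,suppress=True)
P={n:viewer.read_camera(n) for n in ['scene','top']}
hull={}
for n,p in P.items():
    hsv=cv2.cvtColor(p['frame'],cv2.COLOR_RGB2HSV)
    m=((hsv[...,0]>100)&(hsv[...,0]<125)&(hsv[...,1]>140)&(hsv[...,2]>50)).astype(np.uint8)
    k,l,s,c=cv2.connectedComponentsWithStats(m); 
    keep=np.isin(l,[i for i in range(1,k) if s[i,4]>8]); ys,xs=np.nonzero(keep); print(n,len(xs),xs.min(),xs.max(),ys.min(),ys.max())
    h=np.zeros((480,640),np.uint8); cv2.fillConvexPoly(h,cv2.convexHull(np.c_[xs,ys].astype(np.int32)),1); hull[n]=h
def box(x,y,yaw,lo,hi,zs):
    c,s=np.cos(yaw),np.sin(yaw)
    return np.array([[x+c*a-s*b,y+s*a+c*b,z] for a in (lo[0],hi[0]) for b in (lo[1],hi[1]) for z in zs])
def cost(v,lo,hi,zs,masks,names,sc=8):
    t=0
    for n in names:
        q=cv2.convexHull(proj(P[n],box(*v,lo,hi,zs)).astype(np.float32)).reshape(-1,2)
        x0,y0=q.min(0)-25; W=[int((q.max(0)-q.min(0))[i]+50) for i in (0,1)]
        A=np.float32([[sc,0,-x0*sc],[0,sc,-y0*sc]])
        a=cv2.warpAffine(masks[n],A,(W[0]*sc,W[1]*sc),flags=cv2.INTER_NEAREST)
        b=np.zeros_like(a); cv2.fillConvexPoly(b,np.round((q-[x0,y0])*sc).astype(np.int32),1)
        t+=(a!=b).sum()/sc/sc + (masks[n].sum()-a.sum()/sc/sc)
    return t
def fit(v0,*a):
    S=np.array([v0]+[np.array(v0)+d for d in np.diag([.02,.02,.1])])
    r=minimize(cost,v0,args=a,method='Nelder-Mead',options=dict(initial_simplex=S,xatol=1e-4,fatol=.05)); return r.x,r.fun
g=atz(P['top'],(369,262),.06); print('holder guess',g)
v0=[g[0],g[1],0]
for names in (['scene','top'],['scene'],['top']): print('fixture',names,*fit(v0,(-.062,-.055),(.128,.055),(0,.022),hull,names))
# plate
F=lambda u:(90+u[0]/1.9,90+u[1]/1.9)
a,b,c=[atz(P['top'],F(u),.012)for u in [(219,244),(299,228),(277,126)]]; print('plate',a,b,c,np.linalg.norm((a-b)[:2]),np.linalg.norm((b-c)[:2]))
S=lambda u:(180+u[0]/2.2,150+u[1]/2.2)
for u in [(296,538),(414,584),(469,461)]: print('scene plate',atz(P['scene'],S(u),.01))
for n,z in [('spare_holder_mid',.018),('pump_bottle',.08),('screwdriver',.012)]:
    r=viewer.search_frame(P['top'],n)[0]; print(n,atz(P['top'],r['rect'][:2],z))
# lens triangulation
o1,d1=ray(P['scene'],(380,262)); o2,d2=ray(P['top'],(208.5,195))
st=np.linalg.lstsq(np.c_[d1,-d2],o2-o1,rcond=None)[0]; print('lens',o1+st[0]*d1,o2+st[1]*d2)
E
python3 m1.py
```

```text
scene 10748 137 323 0 286
top 897 355 385 214 283
holder guess [ 0.4754 -0.1562  0.06  ]
fixture ['scene', 'top'] [ 0.4844 -0.1677 -0.0912] 36618.78125
fixture ['scene'] [ 0.4821 -0.1688 -0.1074] 35732.015625
fixture ['top'] [ 0.4893 -0.1563 -0.1342] 844.421875
plate [0.6268 0.2728 0.012 ] [0.6442 0.1578 0.012 ] [0.8009 0.1857 0.012 ] 0.1162934213020165 0.1591640242451923
scene plate [0.8053 0.191  0.01  ]
scene plate [0.783  0.3064 0.01  ]
scene plate [0.6274 0.2778 0.01  ]
spare_holder_mid [ 0.4292 -0.4589  0.018 ]
pump_bottle [0.4336 0.4406 0.08  ]
screwdriver [0.5538 0.2351 0.012 ]
lens [0.6186 0.2143 0.2524] [0.6176 0.2162 0.2525]
```

```bash
python3 - <<'E'
from h import *
np.set_printoptions(precision=4,suppress=True)
o=readout.get_obs(); print(o['t'],o['eef_pos'],o['tool_rot'])
p=viewer.read_camera('top'); w=viewer.read_camera('wrist'); print(w['tool_from_camera'],w['fx'])
F=lambda u:(90+u[0]/1.9,90+u[1]/1.9)
C=[atz(p,F(u),.024) for u in [(491,367),(577,371),(575,234),(493,231)]]
for c in C: print(c)
print(np.mean(C,0))
b,t=viewer.search_frame(p,'clamp_grip')[0]['rect'],0
print('grip base/top',atz(p,(376.8,208),.18),atz(p,(376,222),.13))
p=viewer.read_camera('scene'); print(atz(p,(245,214),.183), atz(p,(249,236),.123))
E
```

```text
1.15 [ 0.1649 -0.6546  0.2313] [0.     0.9924 0.1231 0.    ]
[[ 0.0006 -0.9519 -0.3064  0.0781]
 [ 1.      0.0008 -0.0004 -0.001 ]
 [ 0.0006 -0.3064  0.9519 -0.1432]
 [ 0.      0.      0.      1.    ]] 404.61248363579494
[ 0.428  -0.1024  0.024 ]
[ 0.416  -0.2203  0.024 ]
[ 0.6104 -0.2346  0.024 ]
[ 0.6212 -0.1187  0.024 ]
[ 0.5189 -0.169   0.024 ]
grip base/top [ 0.5857 -0.1705  0.18  ] [ 0.5633 -0.1729  0.13  ]
[ 0.5793 -0.1822  0.183 ] [ 0.5832 -0.1702  0.123 ]
```

```bash
python3 -m handwheel '[[[0,0,-40],[0,0,0],-1],[[30,-24,-80],[0,0,2],0],[[62,-49,-100],[0,0,4],1],[[94,-74,-100],[0,0,6],1],[[126,-99,-100],[0,0,8],1],[[158,-124,-100],[0,0,9],1],[[190,-149,-100],[0,0,10],1],[[222,-175,-100],[0,0,11],1],[[254,-200,-100],[0,0,12],1],[[286,-225,-100],[0,0,13],1],[[318,-250,-100],[0,0,14],1],[[350,-275,-100],[0,0,15],1],[[382,-300,-100],[0,0,16],1],[[414,-325,-100],[0,0,17],1],[[446,-351,-100],[0,0,18],1],[[470,-370,-100],[0,0,19],1],[[482,-379,-100],[0,0,19],1],[[482,-379,-100],[0,0,19],1],[[482,-379,-100],[0,0,19],1]]'
cat > m2.py <<'E'
from h import *
import sys
np.set_printoptions(precision=4,suppress=True)
o=readout.get_obs(); w=viewer.read_camera('wrist'); save(w,sys.argv[1]); print(o['t'],o['eef_pos'],o['tool_rot'],o['gripper_width'],o['q'])
np.savez('w.npz',o=o,w=w)
for t in sys.argv[2:]:
    print(t,[(round(r['score'],2),np.round(r['rect'])) for r in viewer.search_frame(w,t)[:3]])
E
python3 m2.py w1.png holder_mid fixture clamp_grip
```

```text
t: 2.93
eef_pos: [0.54, -0.1686, 0.3312]
tool_rot: [0.0, 0.999, -0.041, -0.0]
contact_force: [-0.8, -0.7, -0.5]
gripper_width: 0.003
2.9333 [ 0.54   -0.1686  0.3312] [ 0.      0.9991 -0.0413 -0.0001] 0.0033765077986910733 [ 0.4255  0.234  -0.2813  1.6781  0.0682  1.2394 -1.5242]
holder_mid [(0.95, array([326., 231.,  24.,  97.]))]
fixture [(0.64, array([326., 198., 102., 168.]))]
clamp_grip [(0.72, array([327., 158.,  26.,  46.]))]
```

View pics/w1.png

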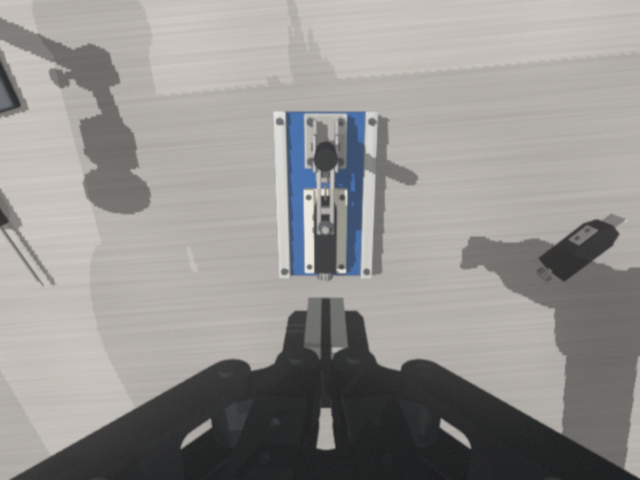

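The wrist view shows the fixture squared up, with rail corners (274,112), (379,112), (371,277) and (279,278). The grip's top is at (325,152), and the holder runs from (325,190) to its thumbscrew at (325,277).

```bash
python3 - <<'E'
from h import *
np.set_printoptions(precision=4,suppress=True)
D=np.load('w.npz',allow_pickle=True); o=D['o'].item(); w=D['w'].item()
for z in (.022,.03):
    C=np.array([atz(w,u,z,o) for u in [(279,278),(371,277),(379,112),(274,112)]])
    print(z,C[:,:2].tolist()); print(np.linalg.norm(C[0]-C[1]),np.linalg.norm(C[1]-C[2]),np.linalg.norm(C[2]-C[3]))
    ax=(C[2]+C[3]-C[0]-C[1])/2; yaw=np.arctan2(ax[1],ax[0]); ay=(C[0]+C[3]-C[1]-C[2])/2
    print(np.degrees(yaw),np.degrees(np.arctan2(-ay[0],ay[1])),C.mean(0)-.033*np.array([np.cos(yaw),np.sin(yaw),0]))
print('grip top',atz(w,(325.5,148),.183,o),'thumb',atz(w,(325,271),.048,o))
print('holder top rear',atz(w,(325,274),.066,o), atz(w,(326,210),.066,o))
E
```

```text
0.022 [[0.4286015290157973, -0.10208762188962185], [0.4207930569858771, -0.21323751590601608], [0.610440085496098, -0.23078269897390724], [0.6196173388004467, -0.11921685563761397]]
0.11142383575922037 0.1904568950488334 0.11194266111519108
-5.204685053422818 -4.361299431389323 [ 0.487  -0.1633  0.022 ]
0.03 [[0.4319453005379073, -0.10336253545089752], [0.4242749118829592, -0.2125468781488314], [0.6105682622792327, -0.2297817958942326], [0.6195832269688073, -0.12018885943657699]]
0.10945344011266993 0.18708889542556895 0.10996309067030634
-5.20468505342281 -4.361299431389282 [ 0.4887 -0.1635  0.03  ]
grip top [ 0.5919 -0.172   0.183 ] thumb [ 0.4438 -0.1593  0.048 ]
holder top rear [ 0.4476 -0.1596  0.066 ] [ 0.5189 -0.1666  0.066 ]
```

```bash
python3 -m handwheel '[[[9,0,40],[0,0,0],1],[[9,0,80],[0,0,0],1],[[9,0,120],[0,0,0],1],[[9,0,155],[0,0,0],1],[[9,0,176],[0,0,0],1],[[16,0,176],[0,0,0],1],[[24,0,176],[0,0,0],1],[[31,0,176],[0,0,0],1],[[39,0,176],[0,0,0],1],[[47,0,177],[0,0,0],1],[[55,0,179],[0,0,0],1],[[63,0,182],[0,0,0],1],[[70,0,185],[0,0,0],1],[[77,0,189],[0,0,0],1],[[83,0,194],[0,0,0],1],[[89,0,199],[0,0,0],1],[[92,0,202],[0,0,0],1],[[95,0,205],[0,0,0],1],[[95,0,205],[0,0,0],1]]'
python3 m2.py w2.png clamp_grip holder_mid
```

```text
t: 4.72
eef_pos: [0.6344, -0.1771, 0.1252]
tool_rot: [-0.0, 0.999, -0.042, -0.001]
contact_force: [-0.3, 0.3, -0.5]
gripper_width: -0.002
4.7167 [ 0.6344 -0.1771  0.1252] [-0.0002  0.9991 -0.0423 -0.0006] -0.0016601001541215136 [ 0.3539  0.5707 -0.2471  1.6727  0.1665  0.92   -1.6122]
clamp_grip [(0.58, array([324., 318.,  53., 207.]))]
holder_mid []
```

View pics/w2.png

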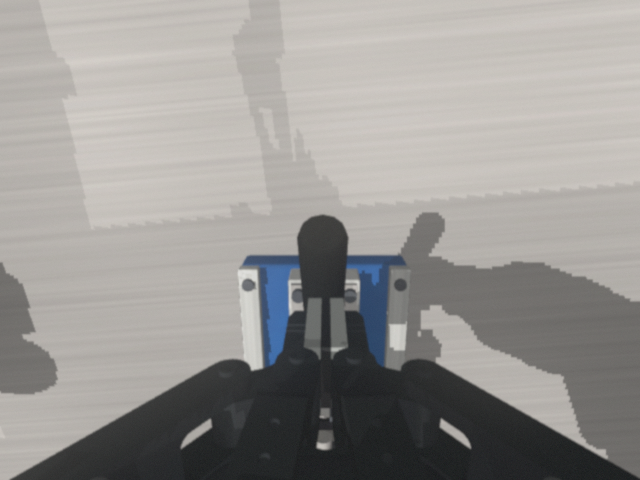

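The handle leans back under the fingertips (grip end at 323,220). The force is about zero, so the stop isn't reached yet. I'll push a little further until it pushes back.

```bash
python3 -m handwheel '[[[2,0,3],[0,0,0],1],[[4,0,6],[0,0,0],1],[[4,0,6],[0,0,0],1]]'
```

```text
t: 5.12
eef_pos: [0.637, -0.1777, 0.1225]
tool_rot: [0.0, 0.999, -0.043, -0.002]
contact_force: [-13.9, 2.3, 20.8]
gripper_width: -0.0
```

```bash
python3 -m handwheel '[[[0,0,-20],[0,0,0],1],[[0,0,-60],[0,0,0],1],[[0,0,-100],[0,0,0],1],[[-20,0,-135],[0,0,0],0],[[-55,0,-155],[0,0,0],-1],[[-90,0,-165],[0,0,0],-1],[[-120,0,-170],[0,0,0],-1],[[-120,0,-170],[0,0,0],-1],[[-120,0,-170],[0,0,0],-1]]'
python3 m2.py w3.png clamp_grip holder_mid fixture
```

```text
t: 5.87
eef_pos: [0.5179, -0.1679, 0.2912]
tool_rot: [0.001, 0.999, -0.043, 0.001]
contact_force: [0.6, 1.0, -0.7]
gripper_width: 0.844
5.8667 [ 0.5179 -0.1679  0.2912] [ 0.0006  0.9991 -0.0429  0.0008] 0.8440581434676923 [ 0.4376  0.2239 -0.2819  1.7821  0.069   1.1434 -1.5228]
clamp_grip [(0.79, array([324.,  81.,  26., 163.]))]
holder_mid [(0.82, array([324., 222.,  25., 111.]))]
fixture [(0.61, array([323., 140., 116., 276.])), (0.57, array([324.,  81.,  25., 162.]))]
```

View pics/w3.png

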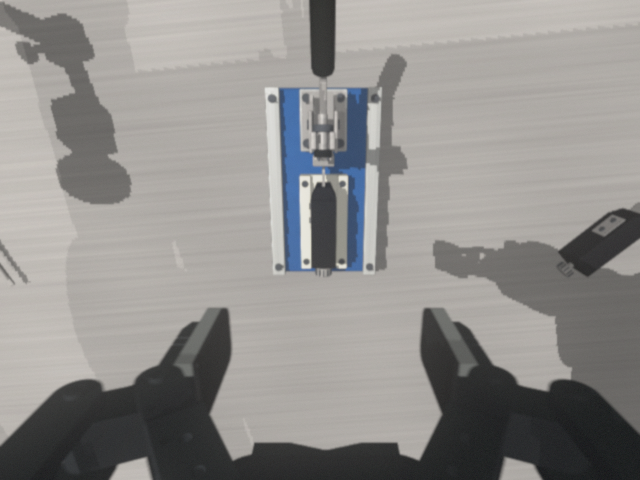

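The clamp stands open, with the straps upright at (322,140) and the handle back at top centre. The holder is uncovered: block rear at row 268, nose front at about row 182, sides at columns 310–336.

```bash
python3 - <<'E'
from h import *
np.set_printoptions(precision=4,suppress=True)
D=np.load('w.npz',allow_pickle=True); o=D['o'].item(); w=D['w'].item()
m=viewer.outline_of(w,'holder_mid')[0]['mask'] if 0 else None
c,s=np.cos(np.radians(-4.9)),np.sin(np.radians(-4.9)); A=np.array([[c,s],[-s,c]])
g=cv2.cvtColor(w['frame'],cv2.COLOR_RGB2GRAY)
for r in (215,230,245,260):
    xs=np.nonzero(g[r,300:348]<70)[0]+300; print(r,xs.min(),xs.max(), atz(w,((xs.min()+xs.max())/2,r),.066,o))
print('col',[(r,int(g[r,323])) for r in range(168,200,2)],[(r,int(g[r,323])) for r in range(258,280,2)])
for r in (180,182,268): X=atz(w,(323,r),.066,o); print(r,X,A@(X[:2]-[.4875,-.1634]))
print(A@(o['eef_pos'][:2]-np.array([.4875,-.1634])))
p=viewer.read_camera('top'); P=viewer.read_camera('scene')
E
```

```text
215 312 334 [ 0.5022 -0.1637  0.066 ]
230 312 334 [ 0.4876 -0.1624  0.066 ]
245 313 334 [ 0.4726 -0.1616  0.066 ]
260 313 334 [ 0.4573 -0.1602  0.066 ]
col [(168, 126), (170, 179), (172, 176), (174, 172), (176, 178), (178, 177), (180, 177), (182, 167), (184, 160), (186, 121), (188, 67), (190, 64), (192, 64), (194, 62), (196, 64), (198, 65)] [(258, 65), (260, 63), (262, 64), (264, 64), (266, 65), (268, 104), (270, 151), (272, 138), (274, 136), (276, 141), (278, 165)]
180 [ 0.535  -0.1665  0.066 ] [0.0476 0.0009]
182 [ 0.5332 -0.1664  0.066 ] [0.0458 0.0009]
268 [ 0.449 -0.159  0.066] [-0.0387  0.0011]
[ 0.0306 -0.0019]
```

```bash
python3 -m handwheel '[[[-15,-3,0],[0,0,0],-1],[[-30,-3,0],[0,0,0],-1],[[-30,-3,40],[0,0,0],-1],[[-30,-3,80],[0,0,0],-1],[[-30,-3,120],[0,0,0],-1],[[-30,-3,160],[0,0,0],-1],[[-30,-3,200],[0,0,0],-1],[[-30,-3,230],[0,0,0],-1],[[-30,-3,245],[0,0,0],-1],[[-30,-3,252],[0,0,0],-1],[[-30,-3,252],[0,0,0],-1],[[-30,-3,252],[0,0,0],1],[[-30,-3,252],[0,0,0],1],[[-30,-3,252],[0,0,0],1],[[-30,-3,252],[0,0,0],1],[[-30,-3,252],[0,0,0],1],[[-30,-3,252],[0,0,0],1],[[-30,-3,252],[0,0,0],1],[[-30,-3,252],[0,0,0],1],[[-30,-3,252],[0,0,0],1]]' 60
```

```text
t: 7.83
eef_pos: [0.4898, -0.1629, 0.0393]
tool_rot: [0.001, 0.999, -0.043, 0.001]
contact_force: [-1.2, -1.9, 5.5]
gripper_width: 0.269
```

```bash
python3 -m handwheel '[[[0,0,-8],[0,0,0],1],[[0,0,-20],[0,0,0],1],[[0,0,-40],[0,0,0],1],[[0,0,-65],[0,0,0],1],[[0,0,-90],[0,0,0],1],[[0,0,-115],[0,0,0],1],[[0,0,-140],[0,0,0],1],[[0,0,-160],[0,0,0],1],[[0,0,-170],[0,0,0],1],[[0,0,-170],[0,0,0],1]]'
python3 - <<'E'
from h import *
np.set_printoptions(precision=4,suppress=True)
ims=[]
for n in ('top','scene'):
    p=viewer.read_camera(n); 
    for t in ('lens','inspection_camera'): print(n,t,[(round(r['score'],2),np.round(r['rect'],1)) for r in viewer.search_frame(p,t)[:2]])
    x,y=(150,140) if n=='top' else (330,220)
    ims.append(cv2.resize(p['frame'][y:y+90,x:x+100],None,fx=4,fy=4,interpolation=cv2.INTER_CUBIC)); save(p,n+'2.png')
cv2.imwrite('pics/lens.png',np.hstack(ims)[:,:,::-1])
E
```

```text
t: 8.67
eef_pos: [0.4903, -0.1621, 0.2107]
tool_rot: [0.001, 0.999, -0.042, 0.002]
contact_force: [-0.3, -0.1, -2.7]
gripper_width: 0.273
top lens [(0.59, array([205.4, 176.4,  34.4,  51.3]))]
top inspection_camera [(0.76, array([208.2, 164.1,  75.4, 113.5]))]
scene lens [(0.77, array([379.6, 263.6,  39.9,  40.1])), (0.44, array([393.8, 320.6,  15.4,  50. ]))]
scene inspection_camera [(0.76, array([355.4, 331. ,  80. , 173.6]))]
```

View pics/lens.png

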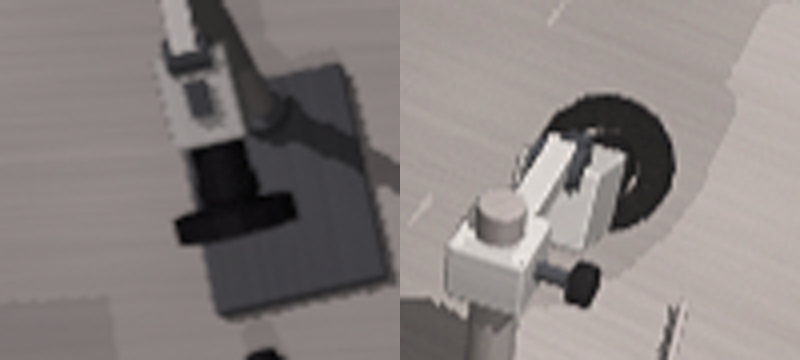

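The lens crops show the ring nearly edge-on in the top camera, with its ends at crop (176,230) and (297,204). In the scene camera it shows as a disc from behind, its arc running from top (607,95) through right (675,160) to lower right (620,230).

```bash
python3 - <<'E'
from h import *
from scipy.optimize import least_squares
np.set_printoptions(precision=4,suppress=True)
T=viewer.read_camera('top'); S=viewer.read_camera('scene')
# dark contour points of the ring in scene, from the image itself
g=cv2.cvtColor(S['frame'],cv2.COLOR_RGB2GRAY)
c0=np.array([382.8,260.3]); pts=[]
big=cv2.resize(g,None,fx=4,fy=4,interpolation=cv2.INTER_CUBIC).astype(float)
for a in np.radians(np.r_[-130:75:5]):
    rr=np.arange(13,23,.1); q=c0[:,None]+rr*np.array([[np.cos(a)],[np.sin(a)]])
    v=cv2.remap(g.astype(np.float32),q[0].astype(np.float32)[None],q[1].astype(np.float32)[None],1)[0]
    k=np.nonzero((v[:-1]<85)&(v[1:]>=85))[0]
    if len(k): pts.append(q[:,k[-1]])
pts=np.array(pts); print(len(pts),np.round(np.linalg.norm(pts-c0,axis=1),1))
ends=np.array([(175.5,228),(297.5,203)])/4+[150,140]
def model(v,d):
    x,y,yaw,z=v; t=np.radians(25)
    ex=-np.array([np.cos(t)*np.cos(yaw),np.cos(t)*np.sin(yaw),np.sin(t)]); ey=np.array([np.sin(yaw),-np.cos(yaw),0]); ez=np.cross(ex,ey)
    C=np.array([x,y,z])+d*ex; f=np.linspace(0,2*np.pi,361)
    return C,ex,ey,C+.033*(np.cos(f)[:,None]*ey+np.sin(f)[:,None]*ez)
def res(v,d):
    C,ex,ey,ring=model(v,d); q=proj(S,ring)
    r=[cv2.pointPolygonTest(q.astype(np.float32).reshape(-1,1,2),(float(a),float(b)),True) for a,b in pts]
    M=model(v,-.006)[0]; e=proj(T,[M+.033*ey,M-.033*ey])
    e=e[np.argsort(e[:,0])]
    return np.r_[r,2*(e-ends).ravel(),(v[2]-np.radians(10))*30,(v[3]-.252)*2000]
for d in (0,-.006,-.012):
    s=least_squares(res,[.618,.215,np.radians(10),.252],args=(d,),loss='soft_l1',f_scale=1,diff_step=1e-3); v=s.x; r=res(v,d)
    print(d,v[[0,1,3]],np.degrees(v[2]),s.cost,np.round(r[-6:],2))
E
```

```text
41 [17.9 17.6 17.9 17.6 17.7 17.3 17.1 17.  16.8 16.8 16.3 16.4 16.  16.
 15.9 15.6 15.6 15.8 15.5 15.3 15.2 15.2 15.3 15.2 15.1 15.2 15.4 15.5
 15.2 15.1 15.4 15.5 15.4 15.3 15.4 15.4 15.7 15.9 16.1 15.8 16.1]
0 [0.6118 0.2144 0.2536] 9.686737512705479 7.7240187678366805 [ 0.5   1.72 -2.72  1.66 -0.16  3.19]
-0.006 [0.6097 0.2148 0.2538] 10.137561174081272 11.464618824692563 [ 0.14  3.63 -3.12  3.13  0.07  3.63]
-0.012 [0.6073 0.2149 0.2537] 10.631549732920039 15.477811750556338 [ 0.06  6.   -3.28  5.02  0.33  3.39]
```

```bash
cat > plan.py <<'E'
from h import *
np.set_printoptions(precision=1,suppress=True)
L=np.array([.613,.214,.252]); yaw=np.radians(10); t=np.radians(25)
hx=np.array([np.cos(t)*np.cos(yaw),np.cos(t)*np.sin(yaw),np.sin(t)]); hy=np.array([-np.sin(yaw),np.cos(yaw),0]); hz=np.cross(hx,hy)
Rt=np.c_[hx,-hy,-hz]; mid=L-.156*hx; tcp=mid-Rt@np.array([-1.3,-.3,-8.7])*1e-3
if __name__=='__main__':
    o=readout.get_obs(); q=np.array(o['tool_rot']); Q=R.from_quat(q[[1,2,3,0]]).as_matrix()
    print(o['t'],'tcp target',tcp*1000,'shift',Q.T@(tcp-o['eef_pos'])*1000,'turn',np.degrees(R.from_matrix(Q.T@Rt).as_rotvec()),np.round(o['q'],2),o['gripper_width'])
E
python3 plan.py
```

```text
9.0667 tcp target [478.6 190.  178.7] shift [ -39.7 -349.7   28.8] turn [  3.2  25.  -14.6] [ 0.5  0.3 -0.3  1.9  0.1  0.9 -1.5] 0.2708239840166047
```

```bash
python3 -m handwheel '[[[-3,-15,-8],[0,1,-1],1],[[-8,-35,-10],[0,4,-2],1],[[-12,-60,-10],[1,7,-4],1],[[-16,-85,-10],[1,10,-6],1],[[-20,-110,-10],[1,13,-8],1],[[-24,-135,-8],[2,16,-10],1],[[-28,-160,-5],[2,19,-12],1],[[-32,-185,0],[3,22,-13],1],[[-35,-210,5],[3,24,-14],1],[[-38,-235,10],[3,25,-14.6],1],[[-40,-255,15],[3,25,-14.6],1],[[-40,-270,20],[3.2,25,-14.6],1],[[-40,-270,20],[3.2,25,-14.6],1],[[-40,-270,20],[3.2,25,-14.6],1]]' && python3 plan.py
```

```text
t: 10.23
eef_pos: [0.4717, 0.111, 0.1877]
tool_rot: [-0.019, 0.972, 0.086, 0.216]
contact_force: [-0.6, -0.2, -1.9]
gripper_width: 0.27
10.2333 tcp target [478.6 190.  178.7] shift [ 15.  -76.6  16.8] turn [ 0.  -0.   0.1] [ 0.1  0.1 -0.6  2.3  0.4  0.4 -2.2] 0.27026337318211835
```

```bash
python3 -m handwheel '[[[3,-15,3],[0,0,0],1],[[6,-30,7],[0,0,0],1],[[9,-45,10],[0,0,0],1],[[12,-60,13],[0,0,0],1],[[14,-70,15],[0,0,0],1],[[15,-76,17],[0,0,0],1],[[15,-77,17],[0,0,0],1],[[15,-77,17],[0,0,0],1],[[15,-77,17],[0,0,0],1]]' && python3 plan.py && python3 m2.py w4.png && python3 - <<'E'
from h import *
ims=[]
for n,(x,y) in (('top',(130,150)),('scene',(320,190))):
    p=viewer.read_camera(n); save(p,n+'3.png'); ims.append(cv2.resize(p['frame'][y:y+130,x:x+130],None,fx=3,fy=3,interpolation=cv2.INTER_CUBIC))
    print(n,[(round(r['score'],2),np.round(r['rect'],1)) for r in viewer.search_frame(p,'holder_mid')[:3]])
cv2.imwrite('pics/fin.png',np.hstack(ims)[:,:,::-1])
E
```

```text
t: 10.98
eef_pos: [0.4794, 0.1885, 0.1791]
tool_rot: [-0.018, 0.972, 0.084, 0.217]
contact_force: [-1.1, 0.7, -2.1]
gripper_width: 0.268
10.9833 tcp target [478.6 190.  178.7] shift [-0.6 -1.6  0.1] turn [ 0.1 -0.1 -0.1] [-0.1  0.1 -0.6  2.3  0.7  0.4 -2.6] 0.26822217029943596
10.9833 [0.4794 0.1885 0.1791] [-0.0179  0.9725  0.0841  0.2166] 0.26822217029943596 [-0.0785  0.1491 -0.5678  2.2675  0.6812  0.434  -2.6028]
top [(0.6, array([375.9, 203.2,   9.3,  50.3])), (0.59, array([223.1, 252.9,  12.9,  15.8]))]
scene [(0.51, array([399.5, 244.8,  13.7,  20. ]))]
```

View pics/fin.png

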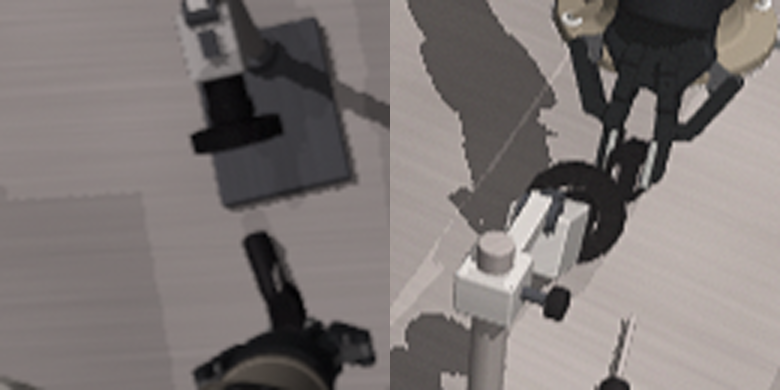

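View pics/w4.png

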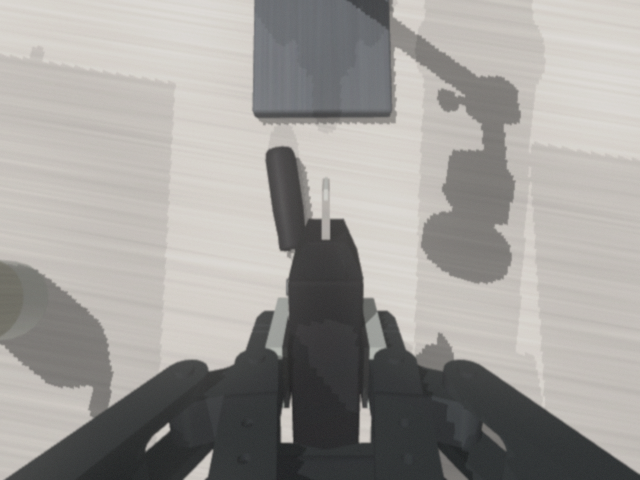

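The wrist view shows the blade tip at (326,180) in line with the base plate (front corners 253,112 and 393,115; centre about 323), so the yaw matches the stand. The holder sits straight in the fingers and the lens is clear ahead.

```bash
python3 - <<'E'
from h import *
from plan import L,hx,hy,hz,Rt
np.set_printoptions(precision=1,suppress=True)
D=np.load('w.npz',allow_pickle=True); o=D['o'].item(); w=D['w'].item(); q=np.array(o['tool_rot']); Q=R.from_quat(q[[1,2,3,0]]).as_matrix()
l=[np.cos(np.radians(10)),np.sin(np.radians(10)),0]
for u in [(253,113),(393,114)]:
    for z in (.0,.012):
        X=atz(w,u,z,o); print('plate',X*1e3,'lateral vs lens est',(X-L)@hy*1e3)
# plate top-side edges for yaw
a,b=[atz(w,u,.012,o) for u in [(253,60),(253,105)]]; print('yaw',np.degrees(np.arctan2(*(a-b)[[1,0]])))
a,b=[atz(w,u,.012,o) for u in [(391,60),(391.5,105)]]; print('yaw',np.degrees(np.arctan2(*(a-b)[[1,0]])))
# edge top end: pixel ray cut with lens vertical position along holder: top of blade 12 mm above mid axis => tool z = -8.7-12
oc,d=ray(w,(326,179),o); oc=Q.T@(oc-o['eef_pos']); d=Q.T@d
for zt in (-.0207,-.0087,.0033): X=oc+d*(zt-oc[2])/d[2]; print('edge in tool at',zt,X*1e3)
E_=o['eef_pos']+Q@np.array([54.7,-.3,-8.7])*1e-3; r=E_-L; print('edge in lens frame',-r@hx*1e3,r@hy*1e3,r@hz*1e3)
E
```

```text
plate [633.  281.4   0. ] lateral vs lens est 62.85821317438593
plate [627.9 278.2  12. ] lateral vs lens est 60.62660289324768
plate [653.5 158.8   0. ] lateral vs lens est -61.4083046684773
plate [647.7 159.9  12. ] lateral vs lens est -59.28093855808922
yaw 11.198012679020906
yaw 9.325352678896635
edge in tool at -0.0207 [ 58.3  -0.8 -20.7]
edge in tool at -0.0087 [56.4 -0.8 -8.7]
edge in tool at 0.0033 [54.4 -0.8  3.3]
edge in lens frame 99.3777162064505 -1.6836843644806319 0.20187974459834865
```

```bash
python3 -m handwheel '[[[0,0,0],[0,0,0],1],[[0,0,0],[0,0,0],1],[[0,0,0],[0,0,0],1],[[0,0,0],[0,0,0],1],[[0,0,0],[0,0,0],1],[[0,0,0],[0,0,0],1]]'; python3 - <<'E'
from h import *
np.set_printoptions(precision=1,suppress=True)
y=np.radians(-4.9)
for n in ('top','scene'):
    p=viewer.read_camera(n); print(n,[(round(r['score'],2),r['rect']) for r in viewer.search_frame(p,'clamp_grip')[:2]])
    for th in (.7,.85,1.):
        a=[]
        for r in (.047,.108):
            x=.096+r*np.sin(th); a.append([.4885+x*np.cos(y),-.163+x*np.sin(y),.075+r*np.cos(th)])
        print(th,proj(p,a).tolist())
    for nm,z in (('spare_holder_mid',.018),('pump_bottle',.08),('screwdriver',.012)):
        if n=='top':
            r=viewer.search_frame(p,nm); print(nm,[(round(k['score'],2),np.round(atz(p,k['rect'][:2],z),3)) for k in r[:2]])
    g=cv2.cvtColor(p['frame'],cv2.COLOR_RGB2GRAY)
    if n=='top': print([(r,int(g[r,370:385].min())) for r in range(168,216,2)])
o=readout.get_obs(); print(o['t'],o['eef_pos']*1e3,o['joint_vel'],o['contact_force'])
E
```

```text
t: 11.73
eef_pos: [0.4794, 0.1899, 0.1792]
tool_rot: [-0.018, 0.972, 0.085, 0.217]
contact_force: [-0.1, -0.2, -2.5]
gripper_width: 0.27
top [(0.65, [374.6, 189.6, 9.9, 24.8])]
0.7 [[373.8050849583399, 204.2138859270542], [376.12038118834994, 183.64173199899113]]
0.85 [[373.5881605985444, 202.83176795006145], [375.58556228624013, 180.60986365419495]]
1.0 [[373.33967212017865, 201.83647491823518], [374.98212562645773, 178.53857541201887]]
spare_holder_mid [(0.81, array([ 0.4, -0.5,  0. ]))]
pump_bottle [(0.72, array([0.5, 0.2, 0.1])), (0.55, array([0.4, 0.4, 0.1]))]
screwdriver [(0.64, array([0.6, 0.2, 0. ])), (0.41, array([ 0.6, -0.2,  0. ]))]
[(168, 133), (170, 130), (172, 130), (174, 131), (176, 131), (178, 109), (180, 15), (182, 14), (184, 15), (186, 15), (188, 15), (190, 12), (192, 17), (194, 14), (196, 16), (198, 13), (200, 13), (202, 20), (204, 81), (206, 95), (208, 100), (210, 100), (212, 63), (214, 32)]
scene [(0.74, [234.6, 248.8, 36.2, 8.7])]
0.7 [[239.97168268228828, 245.39944452559737], [226.74462650961493, 237.61931455933802]]
0.85 [[238.62423471955606, 247.89297158637837], [223.52119667030396, 243.57681053333656]]
1.0 [[237.52854587971092, 250.45709938076524], [220.9250983905072, 249.70589800327318]]
12.0833 [479.3 189.9 179.2] [-0.  0. -0. -0.  0. -0.  0.] [ 0.2  0.6 -1. ]
```

The handle lies level in the scene view (row 249, 9 px high). That matches the 1.0 rad prediction and not 0.85. The arm is still, so I'm handing in.

```bash
python3 -c "
from station import bot,readout
print(bot.hand_in()); o=readout.get_obs(); print(o['t'],o['eef_pos'],o['gripper_width'])"
```

```text
the job is handed in; nothing more can be done
None
the job is handed in; nothing more can be done
```

I opened the clamp to its stop, lifted the holder straight out at 60 N grip and brought it up to the lens. I handed in with the arm still at about 12 s on the robot clock. The hand-in gave no verdict.

Last checks before handing in:
- **Clamp:** I felt about 25 N when it reached its stop. In the scene camera the handle afterwards matched the prediction for 1.0 rad, not 0.85.
- **Holder position:** the edge was about 97–99 mm in front of the lens by my estimate, less than 2 mm off its axis sideways and less than 1 mm in height. The tool was within 0.1 degrees of the pose I aimed for.
- **Sideways aim:** the wrist picture put the camera's base plate within about 1 mm of where I had assumed it.
- **Still and held:** joint speeds read zero and the gripper held steady at 0.27 opening.

What was less certain:
- **Lens distance:** my estimates of the lens position along the axis ranged from 0.607 to 0.618 m. I used 0.613, so the true edge distance could be roughly 91–104 mm, still inside the 88–112 mm limits.
- **Where the holder sits in the fingers:** the wrist picture put the blade about 2 mm further forward than I had assumed. The distance above allows for this.
- **Spare holder, bottle and screwdriver:** my last check of these printed only to the nearest 0.1 m, and the bottle's top detection was false, so it didn't confirm them to 15 mm. The arm's path stayed well clear of them, and no reading I printed showed an unexpected contact force.

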